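Take the twist-lock hood off a cuvette carrier

ROBOT

A 6-joint arm with a two-finger parallel gripper is mounted at the origin on the work surface. World frame = base frame: x ahead of the robot, y to its left, z up, the work surface at z = 0. Lengths are in m, angles in rad, forces in N, time in s.
With the tool pointing down it reaches from about 0.325 to 0.775 m from the base axis. Payload 5.5 kg.
Tool frame: the origin (TCP) lies at the very end of the fingers, on their centre line; the grasp point (between the pads) lies 19 mm behind it; y points along the fingers, z is the direction in which the jaws open and shut, and the axes are right-handed (so a half turn about y gives the same grasp; the last joint's range is limited). The gripper opens to 85 mm and grips with 20 to 120 N. Pads are 22 mm wide; open, the fingers measure 114 mm over their backs; the gripper's body (76 mm by 85 mm) begins 54 mm behind the grasp point. The pads swing forward as they close: fully open they stand 13 mm farther back than shut.
Start: joints at [-1.333, 0.091, 1.231, -0, 1.82, -0.057], TCP at [0.174, -0.574, 0.231] pointing down, gripper open.
Joint ranges: [-2.87, 2.87], [-0.86, 2.18], [0.17, 2.46], [-1.51, 4.65], [0.06, 2.69], [-2.65, 2.65]. Speed limits (rad/s): [2.57, 2.57, 3.01, 3.14, 3.14, 3.14].

INTERFACE

Orientations are given as a unit quaternion [w, x, y, z].
In Python, from cell import bot, viewer, sign_off gives the robot as it stands.
- The arm moves only by the shell command python3 -m pendant 'ROWS' [OPENING] [FORCE]. ROWS is JSON, a list that holds one entry, the list of rows, each a list of 4 numbers: the shift along the tool's x, y, z in mm, then the turn about the tool's y in degrees. In form: [[[tx, ty, tz, spin], ...]]. A call has exactly 5 rows; each row shifts and turns the commanded pose from where the row before left it, along the tool's axes as they then stand; what a row does not reach is not made up. A row lasts 1/8 s, in which the tool goes at most 62.5 mm and 10.7 degrees, less where a joint would pass 70% of its speed; a pose out of reach is approached as far as the arm can. A call is refused whole if a number of a shift passes 62.5 or a number of a turn 10.7, either way. A call with a gripper value outside its range is refused whole. OPENING is the finger opening in mm, from 0 to 85.4, set as the call begins (- or left out, the last holds). The fingers move at their own pace and stop on an object; FORCE is the grip in N (left out, the last holds). Time passes only in rows, so rows that do not move let the fingers close, or fill a call up. It gives the time, the measured TCP pose, the force and the opening at its end, in the units of the state.
- bot.state(): the state, without advancing time (a new reading comes with each control period).
- viewer.snapshot(name): name is "scene" or "side" or "wrist"; returns (picture, depth): 420x560x3 uint8, red, green, blue; 420x560 float32, m along the optical axis (not along the pixel's ray), 0 where there is no reading.
- viewer.camera_params(name): a dict with "mtx" (3x3 intrinsics, pixels), "origin" and "orientation" of the camera in the world. Camera axes: x right, y down, z forward; pixel columns grow to the right and rows downward; lengths in m; the calibration is good to about 2 mm. A picture is of the moment at which its call begins: read the wrist's pose just before it. camera_params takes no time and is no camera call; for the wrist camera it gives the pose at the moment of the call.
- sign_off(): hands the job in, once; it reports no verdict.
The state is a dict: "time_s": time; "joint_positions": joint angles; "joint_velocities": joint speeds; "joint_torque": joint torques, N m; "tcp_pos": TCP position; "tcp_rot": TCP orientation; "contact_force": force on the tool from outside, world axes, zero at the start; "wrist_torque": the same for the moment, N m; "opening": finger opening in m.
Only numpy, scipy, OpenCV 4.12 (cv2) and the standard library are available. Lean on these libraries where they do the work, as an engineer would, in place of code of your own. Each camera call takes 0.05 s, during which the arm holds its last target.

TASK

Take the blue hood off the cuvette carrier and set it upright, wholly on the round dark mat; put it down, do not drop it. The carrier clings to the inside of the hood until the hood has been given a quarter turn (either way) by the fin on its top, so turn it before you lift: the carrier must stay seated in its dock. Leave the green hood where it is.

Things in the scene. Friction and masses are not known exactly. Their poses are not given: they have to be found in the camera images.
- hood_blue: Blue hood: upside-down round cup, 90 mm wide, top 68 mm above its origin (centre of the underside). Grip fin on top: 12 mm thick (y), 56 long (x), 68 to 104 mm up, white line on its edge. Fin along carrier's x (start, within 12 deg): inner ledges hook the carrier's lugs after 4 mm of lift. Fin 60 to 120 deg across it: free. Turns easily in place; 3 mm side play; rise 70 mm to clear. 0.2 kg.
- carrier_blue: Aluminium turret with four cuvettes, hidden under the blue hood; 68 mm high, 0.25 kg, lugs along +x and -x. Origin: centre of the underside of its 50 mm square foot, which sits loosely in a recess 11 mm deep in a fixed grey dock plate (120 mm square, 16 high, white marks along the carrier's x) and so cannot turn. The hood rests on the dock's top, 11 mm above this origin.
- mat: Fixed round dark rubber mat on the white tiles, 140 mm in diameter, 4 mm thick. Origin: centre of its underside.
- hood_green: Hood of the same shape in green, over another carrier in a dock of its own; not to be disturbed. Same origin and axes as the blue one.
Not all that is in view belongs to the job. Several things have the shape of the hood_blue; the one meant has the colours described above.

How it is judged:
By the outcome, as a careful person would: the job done as asked, in the order asked, and still so for the second after the job is handed in, with the robot touching nothing.
It also fails if it takes over 48 s, if anything falls off the work surface, if the arm or the gripper's body presses on something with over 40 N, if the wrist force passes 120 N, or if a joint passes its speed limit or range.

## Working session

There is one attempt and no reset: what is moved stays moved. The work goes in short steps, Python scripts to look and compute and a shell command to move; the robot and the scene stay as the last step left them, time stands still between calls to the robot, and variables do not carry over. Pictures are saved under pics/ and viewed, and the job is handed in when it is done.

```bash
ls; mkdir -p pics
python3 - <<'E'
from cell import bot,viewer
import cv2,numpy as np
s=bot.state(); print({k:np.round(v,3) for k,v in s.items()})
for n in ("scene","side"):
    p,d=viewer.snapshot(n); cv2.imwrite(f"pics/{n}0.png",p[:,:,::-1]); np.savez(f"pics/{n}0.npz",p=p,d=d,**viewer.camera_params(n)); print(n,viewer.camera_params(n))
E
```

```text
pics
{'time_s': np.float64(0.0), 'joint_positions': array([-1.333,  0.092,  1.232,  0.   ,  1.82 , -0.057]), 'joint_velocities': array([ 0.   ,  0.001, -0.   , -0.002,  0.   ,  0.   ]), 'joint_torque': array([-2.0000e-03, -4.5872e+01, -4.1803e+01, -0.0000e+00,  1.1000e-02,
       -0.0000e+00]), 'tcp_pos': array([ 0.174, -0.574,  0.23 ]), 'tcp_rot': array([ 0.104, -0.104,  0.7  , -0.699]), 'contact_force': array([-1.051, -0.623, -0.554]), 'wrist_torque': array([-0.007,  0.008,  0.007]), 'opening': np.float64(0.085)}
scene {'mtx': array([[460.86252564,   0.        , 270.31246826],
       [  0.        , 460.86252564, 210.87331788],
       [  0.        ,   0.        ,   1.        ]]), 'origin': array([ 1.23900401, -0.24181443,  0.73467856]), 'orientation': array([-0.31600849,  0.75205685,  0.53541883, -0.21880541])}
side {'mtx': array([[379.78616906,   0.        , 277.59035797],
       [  0.        , 379.78616906, 208.66803668],
       [  0.        ,   0.        ,   1.        ]]), 'origin': array([ 0.24196236, -0.53349068,  0.65794979]), 'orientation': array([-0.36793692,  0.87839784, -0.28238787,  0.11531154])}
```

View pics/scene0.png

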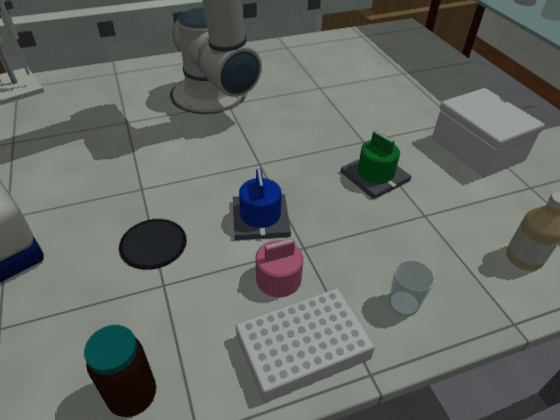

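View pics/side0.png

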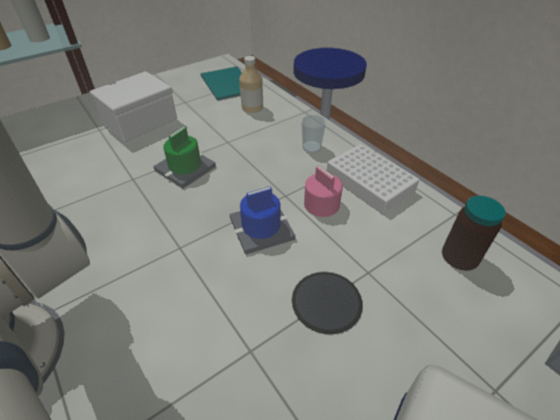

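Hood-shaped things in the scene view are blue at (260,200), green at (379,160) and pink at (279,265). The blue one, standing on a grey dock plate, fits the description. The mat is at (153,243). Next I'll check an enlarged crop and measure.

```bash
cat > h.py <<'E'
import numpy as np,cv2
from scipy.spatial.transform import Rotation as R
def load(f): return dict(np.load(f))
def rot(q): return R.from_quat(np.r_[q[1:],q[0]]).as_matrix()
def pts(c,m):
    v,u=np.nonzero(m&(c['d']>0)); z=c['d'][v,u]; K=c['mtx']
    return np.c_[(u-K[0,2])/K[0,0]*z,(v-K[1,2])/K[1,1]*z,z]@rot(c['orientation']).T+c['origin']
def ray(c,uv,h):
    uv=np.atleast_2d(np.asarray(uv,float)); K=c['mtx']
    d=np.c_[(uv[:,0]-K[0,2])/K[0,0],(uv[:,1]-K[1,2])/K[1,1],np.ones(len(uv))]@rot(c['orientation']).T
    return c['origin']+d*((h-c['origin'][2])/d[:,2])[:,None]
def blue(c):
    x=cv2.cvtColor(c['p'],cv2.COLOR_RGB2HSV); return (x[...,0]>108)&(x[...,0]<130)&(x[...,1]>150)&(x[...,2]>60)
E
python3 - <<'E'
from h import *
ims=[]
for n,(x0,y0,x1,y1) in (("scene",(215,155,305,245)),("side",(215,170,305,260))):
    c=load(f"pics/{n}0.npz"); ims.append(cv2.resize(c['p'][y0:y1,x0:x1,::-1],(390,390),interpolation=cv2.INTER_CUBIC))
    m=blue(c); w=np.zeros_like(m); w[y0:y1,x0:x1]=1; m&=w
    P=pts(c,m); z=P[:,2]
    print(n,m.sum(),np.percentile(z,[1,50,99]).round(4))
    t=P[(z>.085)&(np.abs(z-np.median(z[(z>.075)&(z<.09)]))<.004)] if 0 else P[(z>.08-.008)&(z<.09)]
    for lo,hi in((.074,.09),(.095,.125)):
        t=P[(z>lo)&(z<hi)]; q=t[:,:2]; mu=q.mean(0); U,S,V=np.linalg.svd(q-mu,full_matrices=False)
        print(lo,len(t),t.mean(0).round(4),'minrect',cv2.minAreaRect(q.astype(np.float32)), 'ang',np.degrees(np.arctan2(V[0,1],V[0,0])).round(1))
    # mat
    g=c['p'].max(2)<60
    r=(115,212,195,275) if n=="scene" else (285,265,370,340)
    w=np.zeros_like(g); w[r[1]:r[3],r[0]:r[2]]=1; g&=w
    ct=max(cv2.findContours(g.astype(np.uint8),cv2.RETR_EXTERNAL,cv2.CHAIN_APPROX_NONE)[0],key=cv2.contourArea)
    print('mat',cv2.minEnclosingCircle((ray(c,ct[:,0],.004)[:,:2]).astype(np.float32)),pts(c,g).mean(0).round(4))
cv2.imwrite("pics/crop0.png",np.hstack(ims))
E
```

```text
scene 1681 [0.0208 0.0831 0.121 ]
0.074 882 [ 0.5686 -0.0239  0.0843] minrect ((0.5620952844619751, -0.021838270127773285), (0.08661683648824692, 0.08262628316879272), 66.55054473876953) ang -115.4
0.095 113 [ 0.5723 -0.0236  0.1123] minrect ((0.5604991316795349, -0.020507285371422768), (0.011916322633624077, 0.05251608043909073), 79.14098358154297) ang -7.2
mat ((0.5563743710517883, -0.2574499547481537), 0.07014461606740952) [ 0.5603 -0.258   0.0058]
side 362 [0.0794 0.0836 0.0865]
0.074 358 [ 0.5428 -0.0366  0.0835] minrect ((0.5501840710639954, -0.030598461627960205), (0.06582014262676239, 0.08256518095731735), 62.18251037597656) ang 146.6<stdin>:10: RuntimeWarning: Mean of empty slice.
  ret = um.true_divide(
<stdin>:11: RuntimeWarning: Mean of empty slice.
Traceback (most recent call last):
IndexError: index 0 is out of bounds for axis 0 with size 0
```

Run:
```python
from h import *
ims=[]
for n,(x0,y0,x1,y1) in (("scene",(215,155,305,245)),("side",(215,170,305,260))):
    c=load(f"pics/{n}0.npz"); ims.append(cv2.resize(c['p'][y0:y1,x0:x1,::-1],(390,390),interpolation=cv2.INTER_CUBIC))
    x=cv2.cvtColor(c['p'],cv2.COLOR_RGB2HSV).astype(int); w=np.zeros(x.shape[:2],bool); w[y0:y1,x0:x1]=1
    K=c['mtx']; A=pts(c,np.ones_like(w)&True) if (c['d']>0).all() else None
    P=pts(c,w); z=P[:,2]
    for lo,hi in((.079,.09),(.095,.116),(.117,.126)):
        q=P[(z>lo)&(z<hi)][:,:2].astype(np.float32)
        (cx,cy),(a,b),th=cv2.minAreaRect(q); 
        print(n,lo,len(q),np.round([cx,cy,a,b,th],4))
    g=c['p'].max(2)<75
    r=(110,210,200,277) if n=="scene" else (280,262,375,345)
    w=np.zeros_like(g); w[r[1]:r[3],r[0]:r[2]]=1; g&=w
    ct=max(cv2.findContours(g.astype(np.uint8),cv2.RETR_EXTERNAL,cv2.CHAIN_APPROX_NONE)[0],key=cv2.contourArea)
    print('mat',cv2.minEnclosingCircle((ray(c,ct[:,0],.004)[:,:2]).astype(np.float32)))
cv2.imwrite("pics/crop0.png",np.hstack(ims))
```

```text
scene 0.079 852 [ 0.5599 -0.0192  0.0866  0.0893 12.7664]
scene 0.095 177 [ 6.34300e-01 -1.64000e-02  4.85000e-02  1.96800e-01  7.87229e+01]
scene 0.117 114 [ 5.5870e-01 -1.9700e-02  1.2000e-02  5.5900e-02  7.7927e+01]
mat ((0.555866003036499, -0.25554516911506653), 0.07207176089286804)
side 0.079 631 [ 5.52400e-01 -2.71000e-02  7.62000e-02  8.68000e-02  6.00294e+01]
side 0.095 181 [ 5.53400e-01 -2.48000e-02  1.00000e-02  5.46000e-02  7.00557e+01]
side 0.117 122 [ 5.55200e-01 -2.10000e-02  1.39000e-02  5.56000e-02  7.85775e+01]
mat ((0.5526832938194275, -0.2586962878704071), 0.0690385028719902)
```

View pics/crop0.png

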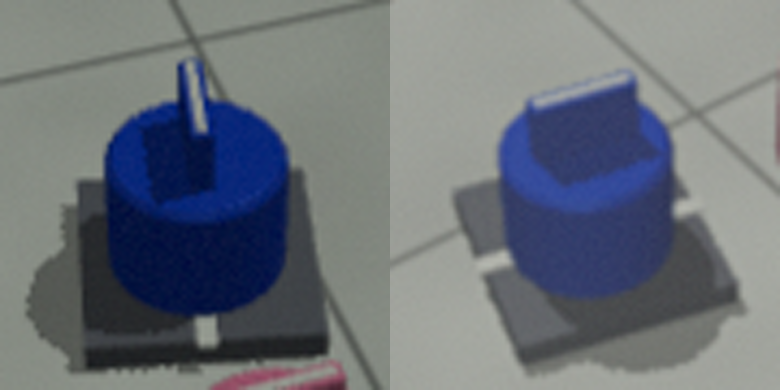

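The crop shows the blue hood with a white line on its fin, on a grey dock with white marks along the fin, so this is the one meant. Next I'll work out the move into a position above it.

```bash
cat > plan.py <<'E'
import sys
from h import *
from cell import bot
def rep(target=None,jaw=None):
    s=bot.state(); M=rot(s['tcp_rot']); p=s['tcp_pos']
    print('t',round(float(s['time_s']),2),'tcp',np.round(p*1000,1),'F',np.round(s['contact_force'],1),'T',np.round(s['wrist_torque'],2),'op',round(float(s['opening'])*1000,1),'j',np.round(s['joint_positions'],2))
    print('y axis',M[:,1].round(3),'jaw ang',np.degrees(np.arctan2(M[1,2],M[0,2])).round(1),'x ang',np.degrees(np.arctan2(M[1,0],M[0,0])).round(1))
    if jaw is not None:
        a=np.degrees(np.arctan2(M[1,2],M[0,2])); e=(jaw-a+90)%180-90; print('world turn needed',e.round(1),'tool spin',-e.round(1))
    if target is not None: print('tool mm',(M.T@(np.array(target)-p)*1000).round(1))
if __name__=="__main__":
    a=[float(x) for x in sys.argv[1:]]; rep(a[:3],a[3] if len(a)>3 else None) if a else rep()
E
python3 plan.py .557 -.0203 .21 78.3
python3 - <<'E'
from h import *
for n,(x0,y0,x1,y1) in (("scene",(215,155,305,245)),("side",(215,170,305,270))):
    c=load(f"pics/{n}0.npz"); x=cv2.cvtColor(c['p'],cv2.COLOR_RGB2HSV).astype(int)
    w=np.zeros(x.shape[:2],bool); w[y0:y1,x0:x1]=1
    g=w&(x[...,2]<100)&(x[...,1]<90)
    P=pts(c,g); P=P[np.abs(P[:,2]-.016)<.005]; r=cv2.minAreaRect(P[:,:2].astype(np.float32)); print(n,'dock',len(P),np.round(r[0]+r[1]+(r[2],),4))
    r=(x[...,0]>160)&(x[...,1]>80); Q=pts(c,r); Q=Q[(Q[:,2]>.02)&(Q[:,0]<.8)&(abs(Q[:,1])<.3)]; print('pink',len(Q),np.percentile(Q,[1,50,99],axis=0).round(3).tolist())
E
```

```text
t 0.1 tcp [ 174.3 -573.9  230.2] F [-0.4 -0.1 -0.3] T [-0.01 -0.07  0.  ] op 85.3 j [-1.33  0.09  1.23 -0.    1.82 -0.06]
y axis [-0.     0.002 -1.   ] jaw ang -73.1 x ang -163.1
world turn needed -28.6 tool spin 28.6
tool mm [-527.1   21.1 -418.4]
scene dock 902 [ 5.61000e-01 -2.02000e-02  1.20100e-01  1.21900e-01  7.63134e+01]
pink 1936 [[0.691, -0.082, 0.021], [0.745, -0.047, 0.069], [0.772, 0.0, 0.106]]
side dock 473 [ 5.54400e-01 -2.49000e-02  1.12300e-01  1.17900e-01  7.60325e+01]
pink 1161 [[0.68, -0.084, 0.021], [0.71, -0.058, 0.067], [0.76, -0.005, 0.102]]
```

```bash
python3 -m pendant '[[[-48,0,-38,0],[-48,0,-38,0],[-48,0,-38,0],[-48,0,-38,0],[-48,0,-38,0]]]' 85; python3 -m pendant '[[[-48,0,-38,0],[-48,0,-38,0],[-48,0,-38,0],[-48,0,-38,0],[-48,0,-38,0]]]'; python3 plan.py .557 -.0203 .21 78.3
```

```text
time_s: 0.72
tcp_pos: [0.3494, -0.3208, 0.2308]
tcp_rot: [0.104, -0.104, 0.7, -0.699]
contact_force: [0.2, -0.4, -0.7]
opening: 0.0851
time_s: 1.35
tcp_pos: [0.5239, -0.0692, 0.2309]
tcp_rot: [-0.104, 0.104, -0.699, 0.699]
contact_force: [0.4, -0.0, -0.1]
opening: 0.085
t 1.35 tcp [523.9 -69.2 230.9] F [ 0.4 -0.  -0.1] T [-0.04 -0.06 -0.02] op 85.0 j [-0.2  -0.1   1.42 -0.    1.82  1.08]
y axis [-0. -0. -1.] jaw ang -73.1 x ang -163.1
world turn needed -28.6 tool spin 28.6
tool mm [-45.8  20.9 -37.2]
```

```bash
python3 -m pendant '[[[-45,0,-36,0],[0,10,0,9.5],[0,10,0,9.5],[0,0,0,9.6],[0,0,0,0]]]'
python3 - <<'E'
from h import *
from cell import viewer,bot
import plan
cp=viewer.camera_params("wrist"); p,d=viewer.snapshot("wrist"); cv2.imwrite("pics/w1.png",p[:,:,::-1]); np.savez("pics/w1.npz",p=p,d=d,**cp)
plan.rep([.557,-.0203,.21],78.3); print(cp)
E
```

```text
time_s: 1.98
tcp_pos: [0.5556, -0.0235, 0.2106]
tcp_rot: [0.072, -0.071, -0.703, 0.703]
contact_force: [-0.6, 0.3, 0.5]
opening: 0.0848
t 2.02 tcp [555.7 -23.5 210.9] F [0.3 0.2 0.4] T [-0.04  0.02  0.01] op 85.1 j [-0.1  -0.03  1.39  0.    1.78  1.67]
y axis [-0.001  0.    -1.   ] jaw ang -101.5 x ang 168.5
world turn needed -0.2 tool spin 0.2
tool mm [-0.6  0.9 -3.4]
{'mtx': array([[373.17215824,   0.        , 274.36867329],
       [  0.        , 373.17215824, 212.17321826],
       [  0.        ,   0.        ,   1.        ]]), 'origin': array([ 0.63887687, -0.03945774,  0.35334608]), 'orientation': array([-0.10393697, -0.6232742 ,  0.76465659,  0.12659652])}
```

View pics/w1.png

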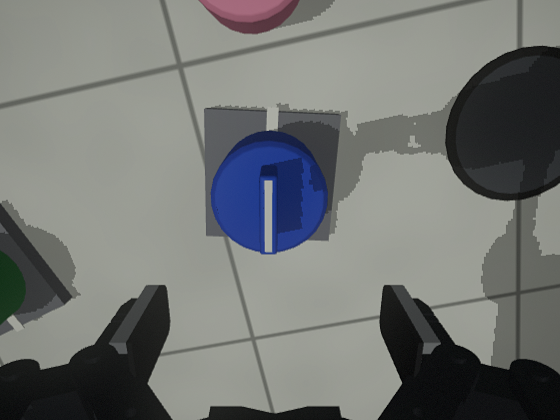

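The wrist view shows the white fin line from about (268,180) to (268,251), and the pads either side at about (150,320) and (400,320). I'll measure the line and the dock.

Run:
```python
from h import *
import plan
c=load("pics/w1.npz"); hsv=cv2.cvtColor(c['p'],cv2.COLOR_RGB2HSV)
w=np.zeros(hsv.shape[:2],bool); w[165:262,245:292]=1
m=w&(hsv[...,1]<70)&(hsv[...,2]>120)
ct=max(cv2.findContours(m.astype(np.uint8),cv2.RETR_EXTERNAL,cv2.CHAIN_APPROX_NONE)[0],key=cv2.contourArea)
q=ray(c,ct[:,0],.120)[:,:2].astype(np.float32); r=cv2.minAreaRect(q); print('line',np.round(r[0]+r[1]+(r[2],),4), ct[:,0].min(0),ct[:,0].max(0))
P=pts(c,w); P=P[(P[:,2]>.112)&(P[:,2]<.128)]; r=cv2.minAreaRect(P[:,:2].astype(np.float32)); print('fin depth',np.median(P[:,2]),np.round(r[0]+r[1]+(r[2],),4))
w=np.zeros(hsv.shape[:2],bool); w[120:262,200:340]=1
P=pts(c,w);P=P[(P[:,2]>.079)&(P[:,2]<.089)]; print('hood top',np.median(P[:,2]),cv2.minEnclosingCircle(P[:,:2].astype(np.float32)))
g=c['p'].max(2)<75; w=np.zeros_like(g); w[40:205,440:]=1
ct=max(cv2.findContours((g&w).astype(np.uint8),cv2.RETR_EXTERNAL,cv2.CHAIN_APPROX_NONE)[0],key=cv2.contourArea)[:,0]; ct=ct[ct[:,0]<555]
q=ray(c,ct,.004)[:,:2]; A=np.c_[2*q,np.ones(len(q))]; s=np.linalg.lstsq(A,(q**2).sum(1),rcond=None)[0]; print('mat',s[:2],np.sqrt(s[2]+s[:2]@s[:2]))
D=ray(c,[(206,108),(340,114),(328,239),(206,236)],.016)[:,:2]; print('dock corners',D.round(4).tolist(),D.mean(0))
```

```text
line [ 5.58600e-01 -1.86000e-02  4.50000e-03  4.99000e-02  7.82109e+01] [264 180] [271 251]
fin depth 0.12024745836036638 [ 5.58500e-01 -1.89000e-02  1.19000e-02  5.62000e-02  7.84544e+01]
hood top 0.08412416866908576 ((0.5583641529083252, -0.01898210123181343), 0.04508513584733009)
mat [ 0.55616692 -0.25511122] 0.06931272672668128
dock corners [[0.632, 0.0224], [0.6034, -0.0913], [0.4882, -0.0625], [0.5154, 0.0537]] [ 0.55973775 -0.01941592]
```

```bash
python3 plan.py .5585 -.019 .089 78.3
```

```text
t 2.02 tcp [555.7 -23.5 210.9] F [0.3 0.2 0.4] T [-0.04  0.02  0.01] op 85.1 j [-0.1  -0.03  1.39  0.    1.78  1.67]
y axis [-0.001  0.    -1.   ] jaw ang -101.5 x ang 168.5
world turn needed -0.2 tool spin 0.2
tool mm [ -1.9 121.9  -5. ]
```

```bash
python3 -m pendant '[[[-2,0,-5,0.2],[0,40,0,0],[0,40,0,0],[0,30,0,0],[0,12,0,0]]]' 85 40; python3 plan.py .5585 -.019 .089 78.3;  python3 - <<'E'
from h import *
from cell import viewer
p,d=viewer.snapshot("wrist"); cv2.imwrite("pics/w2.png",p[:,:,::-1])
E
```

```text
time_s: 2.65
tcp_pos: [0.5578, -0.0188, 0.087]
tcp_rot: [-0.074, 0.072, 0.703, -0.703]
contact_force: [-0.4, 0.4, -0.7]
opening: 0.085
t 2.65 tcp [557.8 -18.8  87. ] F [-0.4  0.4 -0.7] T [-0.04  0.05 -0.01] op 85.0 j [-0.09  0.    1.58  0.    1.56  1.68]
y axis [-0.003  0.    -1.   ] jaw ang -101.8 x ang 168.2
world turn needed 0.1 tool spin -0.1
tool mm [-0.7 -2.   0.1]
```

View pics/w2.png

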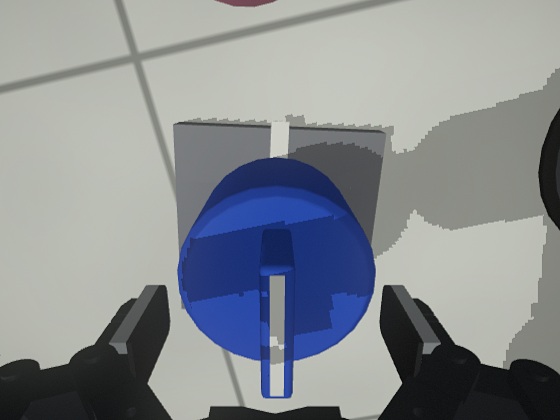

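The fin, at column 277, sits centred between the pads at 167 and 383. I'll raise slightly, close, and check the grip.

```bash
python3 -m pendant '[[[-0.5,-2,0,0],[0,0,0,0],[0,0,0,0],[0,0,0,0],[0,0,0,0]]]' 0 50; python3 -m pendant '[[[0,0,0,0],[0,0,0,0],[0,0,0,0],[0,0,0,0],[0,0,0,0]]]';python3 plan.py .5585 -.019 .089 78.3
```

```text
time_s: 3.32
tcp_pos: [0.5596, -0.0193, 0.0919]
tcp_rot: [0.073, -0.074, -0.703, 0.703]
contact_force: [0.1, -0.9, 2.2]
opening: 0.011
time_s: 3.95
tcp_pos: [0.5596, -0.0193, 0.0919]
tcp_rot: [0.073, -0.074, -0.703, 0.703]
contact_force: [-0.6, -0.5, 5.7]
opening: 0.0114
t 3.95 tcp [559.6 -19.3  91.9] F [-0.6 -0.5  5.7] T [-0.06  0.02  0.04] op 11.4 j [-0.1   0.    1.57 -0.    1.57  1.68]
y axis [ 0.001 -0.    -1.   ] jaw ang -101.9 x ang 168.1
world turn needed 0.2 tool spin -0.2
tool mm [ 1.1  2.9 -0.1]
```

```bash
python3 -m pendant '[[[0,0,0,-8],[0,0,0,-10],[0,0,0,-10],[0,0,0,-10],[0,0,0,-8]]]'; python3 plan.py .5585 -.019 .089 167; python3 -m pendant '[[[0,0,0,-8],[0,0,0,-10],[0,0,0,-10],[0,0,0,-10],[0,0,0,-4]]]';  python3 plan.py .5596 -.0193 .0919 166
python3 - <<'E'
from h import *
from cell import viewer
for n in("wrist","scene"):
    cp=viewer.camera_params(n); p,d=viewer.snapshot(n); cv2.imwrite(f"pics/{n}3.png",p[:,:,::-1]); np.savez(f"pics/{n}3.npz",p=p,d=d,**cp)
E
```

```text
time_s: 4.58
tcp_pos: [0.5596, -0.0188, 0.0918]
tcp_rot: [0.209, -0.209, 0.676, -0.675]
contact_force: [0.3, 0.2, 5.7]
opening: 0.0113
t 4.58 tcp [559.6 -18.8  91.8] F [0.3 0.2 5.7] T [ 0.18  0.08 -0.18] op 11.3 j [-0.09  0.    1.57  0.    1.57  0.88]
y axis [ 0.001  0.001 -1.   ] jaw ang -55.6 x ang -145.6
world turn needed 42.6 tool spin -42.6
tool mm [ 1.   2.8 -0.4]
time_s: 5.2
tcp_pos: [0.5595, -0.0188, 0.0918]
tcp_rot: [0.437, -0.436, 0.556, -0.556]
contact_force: [-0.7, 0.5, 5.6]
opening: 0.0111
t 5.2 tcp [559.5 -18.8  91.8] F [-0.7  0.5  5.6] T [ 0.13  0.23 -0.18] op 11.1 j [-0.09  0.    1.57  0.    1.57  0.14]
y axis [ 0.001  0.001 -1.   ] jaw ang -13.7 x ang -103.7
world turn needed -0.3 tool spin 0.3
tool mm [ 0.5 -0.1  0.3]
```

View pics/wrist3.png

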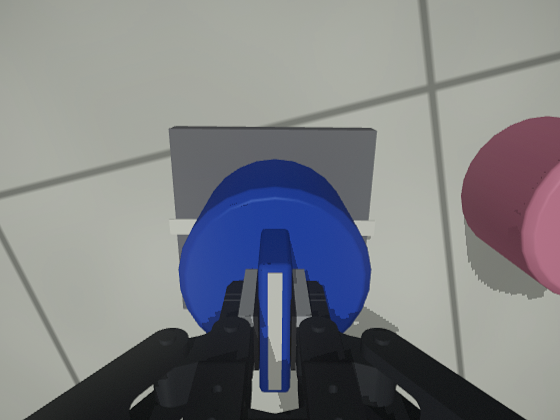

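View pics/scene3.png

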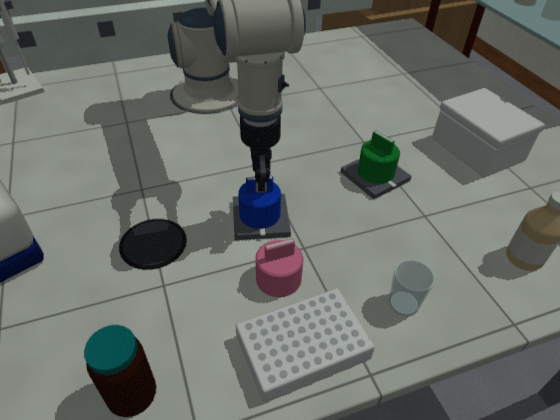

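The fin is vertical in the wrist image (columns 260–290) and the dock's white marks are horizontal (row 227), so the quarter turn took. I'll lift gently and check the force.

```bash
python3 -m pendant '[[[0,-3,0,0],[0,-5,0,0],[0,-8,0,0],[0,-10,0,0],[0,-8,0,0]]]'; python3 plan.py; python3 -m pendant '[[[0,-15,0,0],[0,-20,0,0],[0,-20,0,0],[0,-15,0,0],[0,-6,0,0]]]'; python3 plan.py;  python3 - <<'E'
from h import *
from cell import viewer
for n in("side","scene"):
    cp=viewer.camera_params(n); p,d=viewer.snapshot(n); cv2.imwrite(f"pics/{n}4.png",p[:,:,::-1]); np.savez(f"pics/{n}4.npz",p=p,d=d,**cp)
E
```

```text
time_s: 5.92
tcp_pos: [0.5595, -0.0192, 0.1264]
tcp_rot: [-0.436, 0.436, -0.557, 0.557]
contact_force: [0.1, 0.3, -2.9]
opening: 0.0114
t 5.92 tcp [559.5 -19.2 126.4] F [ 0.1  0.3 -2.9] T [ 0.05 -0.02  0.02] op 11.4 j [-0.1  -0.01  1.52  0.    1.63  0.15]
y axis [ 0.001 -0.    -1.   ] jaw ang -13.9 x ang -103.9
time_s: 6.55
tcp_pos: [0.5597, -0.0192, 0.2031]
tcp_rot: [-0.436, 0.435, -0.556, 0.557]
contact_force: [-0.1, 0.3, -2.6]
opening: 0.0108
t 6.55 tcp [559.7 -19.2 203.1] F [-0.1  0.3 -2.6] T [ 0.01 -0.   -0.06] op 10.8 j [-0.1  -0.02  1.4  -0.    1.77  0.15]
y axis [ 0.002 -0.    -1.   ] jaw ang -13.9 x ang -103.9
```

View pics/scene4.png

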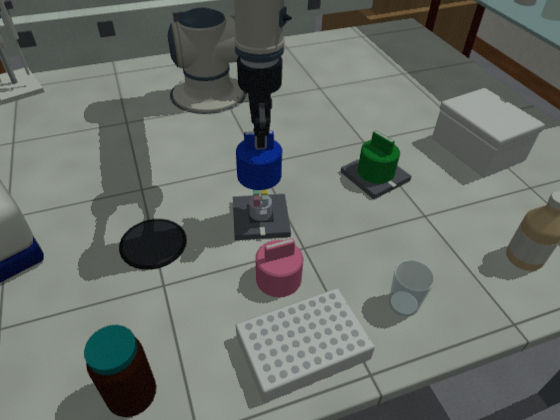

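View pics/side4.png

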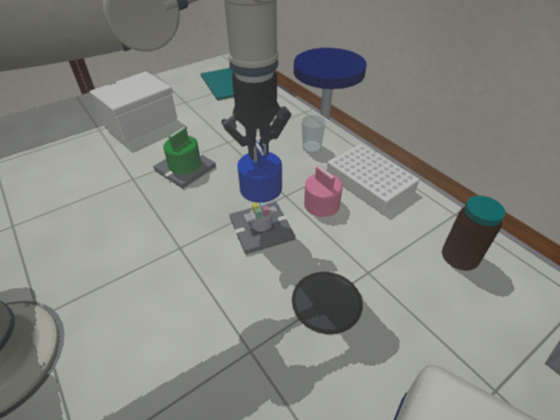

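The blue hood hangs free at (259,162) and the carrier stays in its dock at (262,208). The force of −2.6 N matches the hood alone. Next is the mat.

```bash
python3 plan.py .556 -.256 .14
```

```text
t 6.65 tcp [559.5 -19.2 202. ] F [ 0.3 -0.1 -1.5] T [-0.04  0.   -0.05] op 11.2 j [-0.1  -0.02  1.4  -0.    1.76  0.15]
y axis [ 0.001 -0.    -1.   ] jaw ang -13.9 x ang -103.9
tool mm [230.7  62.   53.4]
```

```bash
python3 -m pendant '[[[20,0,5,0],[35,0,8,0],[40,0,10,0],[40,0,10,0],[40,0,9,0]]]'; python3 -m pendant '[[[35,0,8,0],[20,10,3,0],[0,20,0,0],[0,20,0,0],[0,10,0,0]]]'; python3 plan.py .556 -.256 .08
python3 - <<'E'
from h import *
from cell import viewer
for n in("side",):
    cp=viewer.camera_params(n); p,d=viewer.snapshot(n); cv2.imwrite(f"pics/{n}5.png",p[:,:,::-1]); np.savez(f"pics/{n}5.npz",p=p,d=d,**cp)
E
```

```text
time_s: 7.28
tcp_pos: [0.5572, -0.2015, 0.2]
tcp_rot: [0.435, -0.436, 0.557, -0.557]
contact_force: [0.6, 0.8, -2.3]
opening: 0.0112
time_s: 7.9
tcp_pos: [0.5547, -0.2535, 0.1382]
tcp_rot: [0.436, -0.437, 0.558, -0.555]
contact_force: [0.5, -0.3, -2.0]
opening: 0.011
t 7.9 tcp [ 554.7 -253.5  138.2] F [ 0.5 -0.3 -2. ] T [-0.01  0.02  0.02] op 11.0 j [-0.48  0.12  1.36  0.    1.66 -0.24]
y axis [-0.003  0.002 -1.   ] jaw ang -13.8 x ang -103.8
tool mm [ 2.2 58.2  2. ]
```

View pics/side5.png

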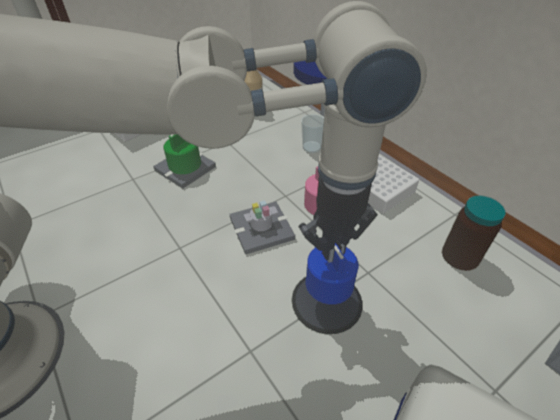

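The hood hangs over the mat at (332,275). I'll lower it, slowly towards the end.

```bash
python3 -m pendant '[[[2,15,1,0],[0,15,1,0],[0,10,0,0],[0,6,0,0],[0,3,0,0]]]'; python3 -m pendant '[[[0,2,0,0],[0,2,0,0],[0,1,0,0],[0,0,0,0],[0,0,0,0]]]'; python3 plan.py .556 -.256 .08
```

```text
time_s: 8.57
tcp_pos: [0.5569, -0.2576, 0.092]
tcp_rot: [0.436, -0.436, 0.557, -0.557]
contact_force: [0.4, -0.1, -1.4]
opening: 0.0109
time_s: 9.2
tcp_pos: [0.5569, -0.2576, 0.0874]
tcp_rot: [-0.436, 0.436, -0.557, 0.557]
contact_force: [0.8, 0.5, -1.8]
opening: 0.0114
t 9.2 tcp [ 556.9 -257.6   87.4] F [ 0.8  0.5 -1.8] T [-0.04 -0.02  0.01] op 11.4 j [-0.49  0.15  1.43  0.    1.57 -0.25]
y axis [ 0. -0. -1.] jaw ang -13.9 x ang -103.9
tool mm [-1.3  7.4 -1.3]
```

```bash
python3 -m pendant '[[[-1,2,-1,0],[0,2,0,0],[0,1,0,0],[0,1,0,0],[0,0,0,0]]]'; python3 -m pendant '[[[0,0.5,0,0],[0,0.5,0,0],[0,0,0,0],[0,0,0,0],[0,0,0,0]]]'; python3 plan.py .556 -.256 .08
```

```text
time_s: 9.82
tcp_pos: [0.5561, -0.2563, 0.0811]
tcp_rot: [0.436, -0.436, 0.557, -0.557]
contact_force: [-0.2, -0.8, -2.4]
opening: 0.0112
time_s: 10.45
tcp_pos: [0.5562, -0.2564, 0.0803]
tcp_rot: [-0.436, 0.436, -0.557, 0.557]
contact_force: [0.7, 0.2, -2.2]
opening: 0.011
t 10.45 tcp [ 556.2 -256.4   80.3] F [ 0.7  0.2 -2.2] T [-0.03  0.03 -0.  ] op 11.0 j [-0.49  0.15  1.44 -0.    1.56 -0.24]
y axis [ 0. -0. -1.] jaw ang -13.9 x ang -103.9
tool mm [-0.3  0.3 -0.3]
```

```bash
python3 -m pendant '[[[0,0.4,0,0],[0,0.4,0,0],[0,0.3,0,0],[0,0,0,0],[0,0,0,0]]]'; python3 plan.py
```

```text
time_s: 11.08
tcp_pos: [0.5564, -0.2565, 0.0799]
tcp_rot: [-0.436, 0.436, -0.557, 0.557]
contact_force: [-1.1, 0.3, 3.9]
opening: 0.0109
t 11.07 tcp [ 556.4 -256.5   79.9] F [-1.1  0.3  3.9] T [0.16 0.28 0.04] op 10.9 j [-0.49  0.15  1.44 -0.    1.55 -0.24]
y axis [ 0.001 -0.001 -1.   ] jaw ang -13.9 x ang -103.9
```

Contact: the force went from −2.2 to +3.9 N, so the hood stands on the mat. I'll open the jaws to 40 mm first, then all the way, and rise.

```bash
python3 -m pendant '[[[0,0,0,0],[0,0,0,0],[0,0,0,0],[0,0,0,0],[0,0,0,0]]]' 40; python3 plan.py; python3 -m pendant '[[[0,-5,0,0],[0,-15,0,0],[0,-25,0,0],[0,-35,0,0],[0,-40,0,0]]]'; python3 -m pendant '[[[0,-30,0,0],[-30,0,50,0],[-30,0,50,0],[-30,0,50,0],[0,0,0,0]]]'; python3 plan.py
python3 - <<'E'
from h import *
from cell import viewer
for n in("side","scene"):
    cp=viewer.camera_params(n); p,d=viewer.snapshot(n); cv2.imwrite(f"pics/{n}6.png",p[:,:,::-1]); np.savez(f"pics/{n}6.npz",p=p,d=d,**cp)
    c=load(f"pics/{n}6.npz"); w=np.zeros(d.shape,bool)
    if n=="scene": w[180:290,100:210]=1
    else: w[220:345,280:380]=1
    P=pts(c,w)
    for lo,hi in((.066,.078),(.102,.115)):
        Q=P[(P[:,2]>lo)&(P[:,2]<hi)]; print(n,np.median(Q[:,2]).round(4),np.round(sum(cv2.minAreaRect(Q[:,:2].astype(np.float32))[:2],()),4),cv2.minEnclosingCircle(Q[:,:2].astype(np.float32)))
E
```

```text
time_s: 11.7
tcp_pos: [0.5561, -0.2564, 0.0791]
tcp_rot: [0.436, -0.436, 0.557, -0.557]
contact_force: [-0.2, 0.6, 1.3]
opening: 0.04
t 11.7 tcp [ 556.1 -256.4   79.1] F [-0.2  0.6  1.3] T [ 0.03 -0.02 -0.04] op 40.0 j [-0.49  0.15  1.44  0.    1.55 -0.24]
y axis [-0.  0. -1.] jaw ang -13.9 x ang -103.9
time_s: 12.32
tcp_pos: [0.556, -0.2563, 0.2012]
tcp_rot: [-0.436, 0.436, -0.557, 0.557]
contact_force: [0.4, -0.2, 0.5]
opening: 0.0404
time_s: 12.95
tcp_pos: [0.7263, -0.2027, 0.223]
tcp_rot: [0.436, -0.438, 0.558, -0.554]
contact_force: [-0.9, -0.9, -0.9]
opening: 0.0399
t 12.95 tcp [ 726.3 -202.7  223. ] F [-0.9 -0.9 -0.9] T [-0.06  0.02 -0.02] op 39.9 j [-0.32  0.55  0.69  0.    1.91 -0.08]
y axis [-0.007  0.003 -1.   ] jaw ang -13.7 x ang -103.7
side 0.0719 [ 0.5532 -0.2618  0.0848  0.0889] ((0.5540259480476379, -0.2611371874809265), 0.044940926134586334)
side 0.1078 [ 0.5545 -0.2598  0.0573  0.0127] ((0.5553644895553589, -0.2602115869522095), 0.029027216136455536)
scene 0.073 [ 0.5661 -0.2595  0.0736  0.0859] ((0.5591444969177246, -0.2605538070201874), 0.045559097081422806)
scene 0.1088 [ 0.5577 -0.2591  0.0556  0.0149] ((0.5576395988464355, -0.2592437267303467), 0.028193313628435135)
```

View pics/scene6.png

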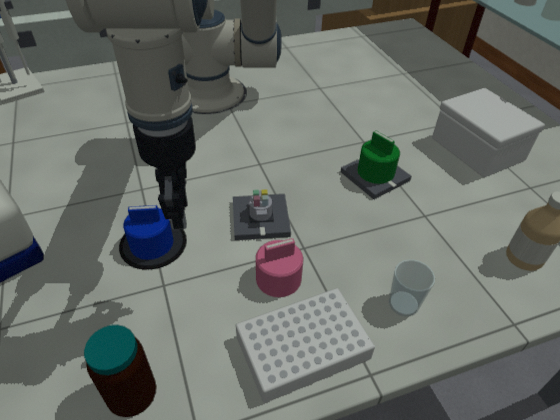

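View pics/side6.png

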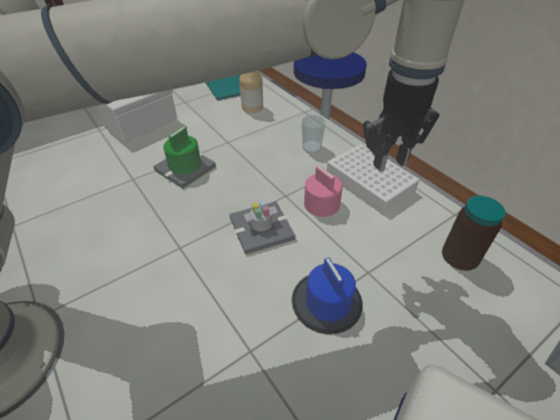

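The hood stands upright at (331,292) in the side view, well inside the mat, and the gripper is clear of everything. Last, I'll check the carrier's seat and the green hood.

Run:
```python
from h import *
a=[]
for n,(x0,y0,x1,y1) in (("scene",(215,165,305,255)),("side",(215,180,305,270))):
    c=load(f"pics/{n}6.npz"); a.append(cv2.resize(c['p'][y0:y1,x0:x1,::-1],(390,390),interpolation=cv2.INTER_CUBIC))
    w=np.zeros(c['d'].shape,bool); w[y0:y1,x0:x1]=1; P=pts(c,w); P=P[np.hypot(P[:,0]-.5597,P[:,1]+.0194)<.045]; t=P[P[:,2]>.035]
    print(n,'carrier top',np.percentile(t[:,2],98).round(4),np.mean(t,axis=0).round(4))
    o=load(f"pics/{n}0.npz")
    r=(slice(125,195),slice(335,415)) if n=="scene" else (slice(120,188),slice(150,220))
    print('green diff',np.abs(c['d'][r]-o['d'][r]).mean(), [np.argwhere((q['p'][r][...,1]>q['p'][r][...,0]+40)).mean(0).round(2).tolist() for q in (o,c)])
cv2.imwrite("pics/crop6.png",np.hstack(a))
```

```text
scene carrier top 0.0761 [ 0.5679 -0.0224  0.0591]
green diff 0.011872379 [[31.82, 45.04], [33.72, 43.94]]
side carrier top 0.0743 [ 0.5526 -0.0267  0.0568]
green diff 0.009720741 [[26.89, 29.83], [26.77, 29.96]]
```

View pics/crop6.png

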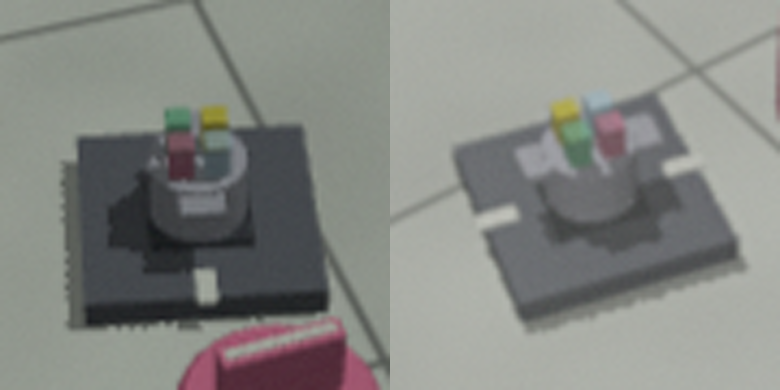

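The carrier is seated and upright. The green centroid in the scene view moved about 2 px, which could be a shadow, so I'll check it by geometry.

Run:
```python
from h import *
for k in (0,4,6):
  for n,(x0,y0,x1,y1) in (("scene",(345,125,415,195)),("side",(150,115,220,185))):
    c=load(f"pics/{n}{k}.npz"); w=np.zeros(c['d'].shape,bool); w[y0:y1,x0:x1]=1; P=pts(c,w)
    Q=P[(P[:,2]>.116)&(P[:,2]<.126)]; r=cv2.minAreaRect(Q[:,:2].astype(np.float32))
    T=P[(P[:,2]>.079)&(P[:,2]<.09)]; print(k,n,len(Q),np.round(r[0]+r[1]+(r[2],),4),np.round(cv2.minEnclosingCircle(T[:,:2].astype(np.float32))[0],4))
```

```text
0 scene 115 [5.13700e-01 2.90500e-01 5.57000e-02 1.53000e-02 2.12467e+01] [0.5153 0.2901]
0 side 74 [5.11400e-01 2.90200e-01 5.50000e-02 1.57000e-02 2.03156e+01] [0.5105 0.2886]
4 scene 116 [5.14200e-01 2.90000e-01 5.47000e-02 1.61000e-02 2.31256e+01] [0.5151 0.2891]
4 side 72 [5.10500e-01 2.89000e-01 5.59000e-02 1.30000e-02 2.23199e+01] [0.5093 0.2875]
6 scene 114 [5.13500e-01 2.90600e-01 5.74000e-02 1.39000e-02 2.03981e+01] [0.5154 0.2895]
6 side 73 [5.1160e-01 2.8980e-01 5.4900e-02 1.4300e-02 2.0901e+01] [0.5108 0.2881]
```

The green hood has not moved; any change is within noise. Handing in.

```bash
python3 -c "
from cell import bot,sign_off
import numpy as np
s=bot.state(); print(s['time_s'],np.abs(s['joint_velocities']).max(),s['contact_force']); print(sign_off())"
```

```text
13.05 0.08222971040354062 [-0.56163218 -1.32893229  0.73885023]
the job is handed in; nothing more can be done
None
```

The blue hood is off the carrier and standing upright on the mat, and I handed the job in at 13.05 s. I gripped it by the fin, turned it about 88° in place, lifted it clear, lowered it until the wrist felt contact, then released it and moved the arm away.

**Last checks:**
- **Hood:** its top is level at about 72 mm. Its centre is about 4 mm from the mat's centre, so the rim is roughly 20 mm inside the mat's edge.
- **Carrier:** it stayed upright and seated in its dock, with its top at 74–76 mm. The lift force of 2–3 N matched the hood alone.
- **Green hood:** one check disagreed. Its colour centre in the scene view shifted about 2 px, but the depth measurements put it within 1 mm of where it began, so I put the shift down to shading.
- **Arm:** it touched nothing, but was still settling slightly (0.08 rad/s) when I handed in.

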